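Hold a capacitor under the bench magnifier with tongs

TASK

Set the bench magnifier for inspection: swivel its head until the lens faces straight out along its foot, and tilt it so that the lens looks 30 degrees downward. Then pick up the sprung tongs, take the tall capacitor with them (keep the robot's fingers off it), and finish while still holding it in the tongs: lifted, still, upright, clear of everything, about 100 mm in front of the middle of the lens on the lens's line of sight. Leave the magnifier as set and the other things on the bench where they are.

Things in the scene. Friction and masses are not known exactly. Their poses are not given: they have to be found in the camera images.
- magnifier: Magnifier fixed to the bench. Origin: underside of its black foot, on the post's vertical axis (the swivel axis); x points to the rear. Foot 150 long, 70 wide, 16 high (small steel block on its front end, to 23 high): reaches 100 mm to the front (-x) of the post, 50 to the rear. On the post a U-shaped fork, 140 wide over its pins (y), carries the round lens, middle 180 mm up.
- mag_swivel (a joint): Swivel of the fork and lens about the post, rad. 0 = lens faces straight to the magnifier's front (-x, along the long end of the foot); positive = anticlockwise from above. Range -1.5 to 1.5. Stiff: 0.12 N m of friction, stays where left.
- mag_tilt (a joint): Tilt of the lens about the fork's horizontal cross axis through the lens's middle, rad. 0 = lens upright, looking level; positive = top leans to the front, lens looks down; 0.524 = 30 degrees down. Range -0.8 to 1.2. 0.10 N m of friction, stays where left.
- lens (a point): Middle of the round lens (80 across, in a steel rim 92 across, 10 thick), on both swivel and tilt axes, 180 mm above the bench. Axes turn with the lens: x = optical axis to the rear (the lens looks along -x), y = tilt axis, z = up in the lens plane, to the tab. At swivel 0, tilt 0 they are the magnifier's axes.
- tab (a point): Grip point in the black tab on top of the lens rim, 73 mm from the lens's middle along its z. The tab is 16 (x) by 14 (y), from 43 to 85 mm from the middle. Pinched from above across its 14 mm (along the tilt axis) it pivots between the pads as the lens tilts; turning the gripper about the vertical swivels the head.
- tongs: Loose sprung tongs lying flat, 180 long, 90 g: two steel arms side by side, hinged 80 mm behind the origin, springing open sideways, mirror-symmetric about x. Origin: midway between the two black grip sleeves, at the underside; x to the jaws, y across, z up. Squeeze the sleeves across y: they are 60 long, 30 high.
- grip (a point): Middle between the grip sleeves, 15 mm above the tongs' underside: where to squeeze. The middle 40 mm of each sleeve is a shallow recess, 51 mm over the outsides when open; a rib 10 long and 3 mm proud at each end keeps fingers from sliding along.
- jaws (a point): Middle between the rubber jaw pads (26 long, 20 high from the underside), 70 mm ahead of the tongs' origin, 10 above the underside. Gap between pads: 62 mm open; 50 with 45 mm over the sleeves (room to lower them round the capacitor); 26, pads parallel, with 32 over the sleeves; 14 shut. Outside width: gap + 14 mm.
- tongs_left (a joint): Closing angle of each arm, rad: 0 = open, 0.12 = closed on a 26 mm wide item, 0.16 = fully shut. Spring: squeezing at the sleeves takes about 6 N to start, 8 N at 0.04, 12 N at 0.12.
- capacitor: The tall capacitor: loose, black upright cylinder 26 in diameter, 40 high, about 32 g, two pins 5 mm long on top (looks only). Stands on the bench. Origin: centre of its underside, z up.
- cap_mid (a point): Middle of the tall capacitor, 20 mm above its underside.
- short_capacitor: Bystander: loose black cylinder, 26 in diameter, 14 high. Origin under its centre.
- relay: Bystander: loose black block 28 x 22 x 18. Origin under its centre.
- board: Bystander: loose tan circuit board 75 x 55 x 4, flat. Origin under its centre.
- spool: Bystander: loose green solder spool 68 in diameter, 40 high. Origin under its centre.
- reel: Bystander: loose white flat reel 54 in diameter, 14 high. Origin under its centre.
- pen: Bystander: loose white marker pen with black cap, lying, 125 long, 16 thick. Origin under its middle.
- screwdriver: Bystander: loose screwdriver, lying. Origin under its middle.
There are look-alikes about, which are no part of the job. Leave any orange look-alike of the tongs alone.

How it is judged:
By the outcome, as a careful person would: the job done as asked, in the order asked, and still so for the second after the job is handed in, while the arm keeps its last pose, push and grip.
It also fails if it takes over 54 s, if anything falls off the work surface, if the arm or the gripper's body presses on something with over 40 N, if the wrist force passes 120 N, or if a joint passes its speed limit or range.

ROBOT

A 6-joint arm with a two-finger parallel gripper is mounted at the origin on the work surface. World frame = base frame: x ahead of the robot, y to its left, z up, the work surface at z = 0. Lengths are in m, angles in rad, forces in N, time in s.
With the tool pointing down it reaches from about 0.375 to 0.975 m from the base axis. Payload 3.8 kg.
Tool frame: the origin (TCP) lies at the very end of the fingers, on their centre line; the grasp point (between the pads) lies 19 mm behind it; z points along the fingers, y is the line along which they close (so a half turn about z gives the same grasp; the last joint's range is limited). The gripper opens to 88 mm and grips with 3 to 60 N. Pads are 18 mm wide; open, the fingers measure 123 mm over their backs; the gripper's body (75 mm by 187 mm) begins 45 mm behind the grasp point.
Start: joints at [1.08, 0.264, 1.604, -0, 1.274, -0.037], TCP at [0.296, 0.607, 0.239] pointing down, gripper open.
Joint ranges: [-2.63, 2.63], [-0.94, 2.18], [0.31, 2.57], [-1.31, 4.45], [0, 2.66], [-2.55, 2.55]. Speed limits (rad/s): [2.57, 2.57, 3.14, 3.14, 3.14, 3.14].

INTERFACE

Orientations are given as a unit quaternion [w, x, y, z].
In Python, from bench import ctrl, viewer gives the robot as it stands.
- The arm moves only by the shell command python3 -m creep 'ROWS' [FORCE]. ROWS is JSON, one flat list of numbers, 7 for each row, row after row: the closure in counts, from 0 (fully open) to 255 (shut), then the shift along the tool's x, y, z in mm, then the turn, a rotation vector about the tool's x, y, z in degrees. In form: [fingers, dx, dy, dz, ax, ay, az, fingers, dx, dy, dz, ax, ay, az, ...]. A call has 1 to 12 rows; each row shifts and turns the commanded pose from where the row before left it, along the tool's axes as they then stand; what a row does not reach is not made up. A row lasts 1/12 s, in which the tool goes at most 41.7 mm and 7.16 degrees, less where a joint would pass 70% of its speed; a pose out of reach is approached as far as the arm can. A call is refused whole if a number of a shift passes 41.7 or a number of a turn 7.16, either way. A call with a gripper value outside its range is refused whole. The fingers move at their own pace and stop on an object; FORCE is the grip in N (left out, the last holds). Time passes only in rows, so rows that do not move let the fingers close. It gives the time, the measured TCP pose, the force, the opening and the grip force at its end, in the units of the state.
- ctrl.read_state(): the state, without advancing time (a new reading comes with each control period).
- viewer.grab_frame(name): name is "side" or "top"; returns the picture (480x640x3 uint8, red, green, blue); there is no depth.
- viewer.camera_info(name): a dict with "fx", "fy", "cx", "cy" (pixels), "R" (3x3) and "t" (3): a world point X has camera coordinates R X + t. Camera axes: x right, y down, z forward; pixel columns grow to the right and rows downward; lengths in m; the calibration is good to about 2 mm. A picture is of the moment at which its call begins. camera_info takes no time and is no camera call.
- ctrl.close_job(): hands the job in; it is judged then, once.
The state is a dict: "time_s": time; "qpos": joint angles; "qd": joint speeds; "effort": joint torques, N m; "tool_pos": TCP position; "tcp_rot": TCP orientation; "force": force on the tool from outside, world axes, zero at the start; "moment": the same for the moment, N m; "opening": finger opening in m; "grip_force": force on a finger pad.
Only numpy, scipy, OpenCV 4.12 (cv2) and the standard library are available. Lean on these libraries where they do the work, as an engineer would, in place of code of your own. Each camera call takes 0.05 s, during which the arm holds its last target. There are 200 camera calls.

## Working session

There is one attempt and no reset: what is moved stays moved. The work goes in short steps, Python scripts to look and compute and a shell command to move; the robot and the scene stay as the last step left them, time stands still between calls to the robot, and variables do not carry over. Pictures are saved under pics/ and viewed, at most 14 in all, crops included, and the job is handed in when it is done.

```bash
ls; mkdir -p pics
python3 - <<'E'
from bench import ctrl, viewer
import cv2
for n in("side","top"):
    f=viewer.grab_frame(n); cv2.imwrite(f"pics/{n}0.png",f[:,:,::-1])
    c=viewer.camera_info(n); print(n,c)
print(ctrl.read_state())
E
```

```text
pics
side {'fx': 622.2060613886673, 'fy': 622.2060613886673, 'cx': 314.5827089821513, 'cy': 244.57341599627904, 'R': array([[-0.99123288, -0.13201899, -0.0053261 ],
       [-0.07602891,  0.60288546, -0.79419691],
       [ 0.1080601 , -0.78682915, -0.60763714]]), 't': array([0.56410251, 0.18022051, 1.57186381])}
top {'fx': 483.1172033963656, 'fy': 483.1172033963656, 'cx': 312.61114582985437, 'cy': 232.00326876868613, 'R': array([[-0.02062355, -0.99977123, -0.00567095],
       [-0.99596156,  0.02104004, -0.08728052],
       [ 0.08737987,  0.00384801, -0.99616763]]), 't': array([0.02189301, 0.56248564, 1.32695973])}
{'time_s': 0.1, 'qpos': array([ 1.08012856e+00,  2.64621834e-01,  1.60524209e+00, -7.05883035e-06,
        1.27374597e+00, -3.69055684e-02]), 'qd': array([-0.00053591, -0.00177004, -0.00306695,  0.00101699, -0.00053979,
       -0.00029484]), 'effort': array([-6.55591048e-04, -5.03619969e+01, -3.58070183e+01,  7.29094609e-02,
        2.35024863e-02, -4.88746230e-05]), 'tool_pos': array([0.29558168, 0.60610591, 0.23754775]), 'tcp_rot': array([-2.59728579e-04,  2.24938528e-01,  9.74372435e-01, -9.74611134e-04]), 'force': array([ 0.30908265, -0.32964466, -0.54618328]), 'moment': array([ 0.01254487, -0.02568323,  0.00732708]), 'grip_force': 0.0, 'opening': 0.08766026143012431}
```

View pics/side0.png

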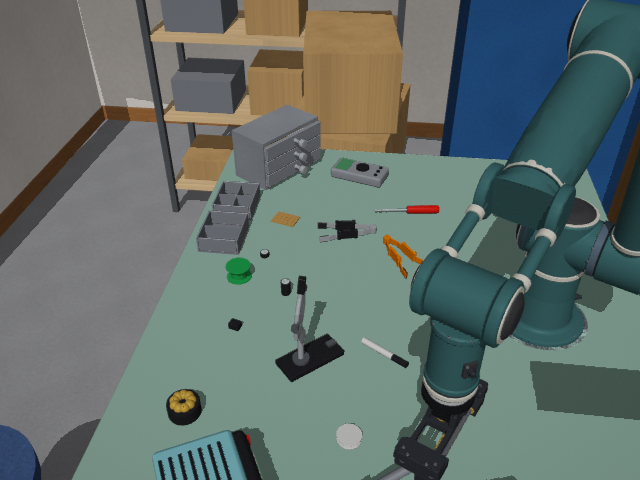

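View pics/top0.png

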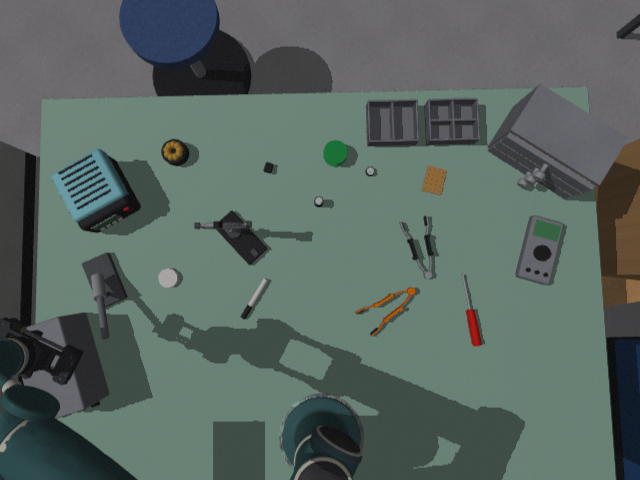

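In the side view the magnifier is at (310,340), the black-sleeved tongs at (346,230), the orange look-alike at (403,255), the tall capacitor at (286,287) and the short one at (265,254). In the top view: magnifier (240,235), black-sleeved tongs (420,248), orange tongs (390,305), tall capacitor (319,201), short one (370,171) and a lamp-like thing at (104,285). I choose the steel tongs with black sleeves and the taller cylinder, and check both in a close crop.

Run:
```python
import cv2,numpy as np
t=cv2.imread('pics/top0.png');s=cv2.imread('pics/side0.png')
def c(i,x,y,w=100,h=75): return cv2.resize(i[y:y+h,x:x+w],(400,300),interpolation=cv2.INTER_CUBIC)
o=np.vstack([np.hstack([c(t,190,195),c(t,385,207)]),np.hstack([c(s,265,270,150,112),c(s,300,195)])])
cv2.imwrite('pics/crop1.png',o)
```

```text
(no output)
```

View pics/crop1.png

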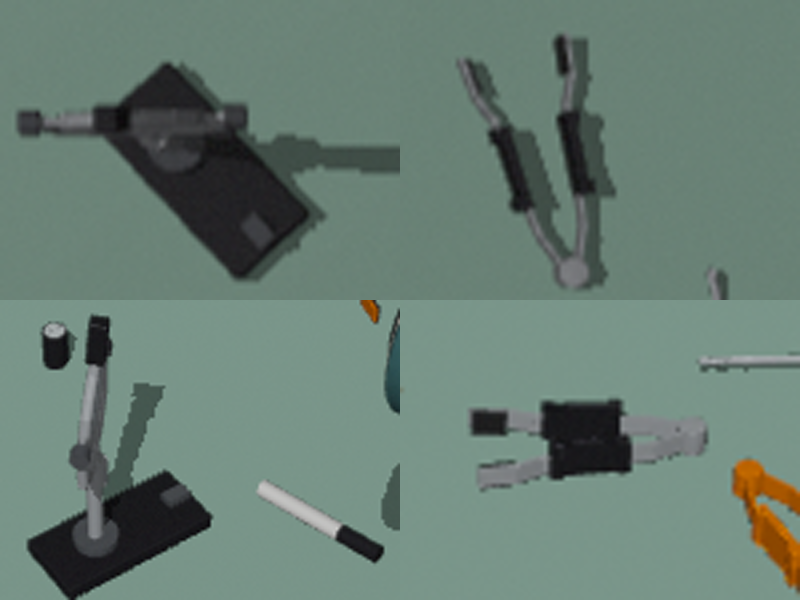

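The chosen pair is confirmed: steel tongs with black sleeves (hinge at top-view (428,275), jaws toward small rows) and the tall black cylinder. The magnifier's foot has its steel block at about (254,252) in the top view, which marks the front. Lens and fork lie almost edge-on, along image x.

```bash
cat > h.py <<'E'
import numpy as np,cv2
from bench import ctrl,viewer
def cam(n):
    c=viewer.camera_info(n);K=np.array([[c['fx'],0,c['cx']],[0,c['fy'],c['cy']],[0,0,1]]);return K,np.array(c['R']),np.array(c['t'])
def ray(n,p):
    K,R,t=cam(n);d=R.T@np.linalg.solve(K,[p[0],p[1],1]);return -R.T@t,d/np.linalg.norm(d)
def plane(n,p,z):
    o,d=ray(n,p);return o+d*(z-o[2])/d[2]
def tri(pt,ps):
    (a,u),(b,v)=ray('top',pt),ray('side',ps)
    s=np.linalg.lstsq(np.c_[u,-v],b-a,rcond=None)[0];A=a+u*s[0];B=b+v*s[1]
    return (A+B)/2,np.linalg.norm(A-B)
def proj(n,X):
    K,R,t=cam(n);q=K@(R@np.array(X)+t);return q[:2]/q[2]
def mask(n,box,f):
    im=viewer.grab_frame(n) if isinstance(n,str) else n
    x0,y0,x1,y1=box;m=np.zeros(im.shape[:2],np.uint8);s=im[y0:y1,x0:x1].astype(int);m[y0:y1,x0:x1]=f(s)*255;return m
E
python3 - <<'E'
from h import *
np.set_printoptions(precision=4,suppress=True)
t=cv2.imread('pics/top0.png')[:,:,::-1];s=cv2.imread('pics/side0.png')[:,:,::-1]
dark=lambda s:s.max(2)<60
def blobs(im,box,f=dark,mn=12):
    m=mask(im,box,f);n,l,st,c=cv2.connectedComponentsWithStats(m)
    for i in range(1,n):
        if st[i,4]>=mn: print('  ',c[i],st[i])
    return m
print('top tongs');blobs(t,(390,205,445,285))
print('side tongs');blobs(s,(310,210,380,250))
print('top cap');blobs(t,(310,190,330,212))
print('side cap');blobs(s,(275,272,296,300))
print('mag top');m=blobs(t,(185,195,290,275),lambda s:s.max(2)<80)
print('mag side');m2=blobs(s,(265,270,350,385),lambda s:s.max(2)<60)
P=lambda x,y:(190+x/4,195+y/4);S=lambda x,y:(265+x/2.667,270+y/2.667)
S4=lambda x,y:(300+x/4,195+y/4)
print('foot corners top z16')
for p in [(168,63),(105,133),(240,278),(309,213)]: print(P(*p),plane('top',P(*p),.016))
print('tab top-centre',tri(P(110,118),S(99,40)))
print('pin',tri(P(29,123),S(80,158)))
print('hinge',tri(P(573-400+780,271),S4(690-400,437-300)))
E
```

```text
top tongs
   [425.  220.5] [424 216   3  10  20]
   [428.3661 244.9821] [424 234  10  22 112]
   [412.7959 248.7857] [407 239  12  21  98]
side tongs
   [345.983  229.3456] [335 220  23  20 353]
   [321.6905 225.0476] [318 223   9   6  42]
top cap
   [319.6  204.35] [315 200   9   7  20]
side cap
   [285.5893 288.8125] [281 282  10  14 112]
mag top
   [244.064 236.443] [ 195  211   95   54 1781]
mag side
   [301.4789 285.0563] [297 276  10  19 142]
   [285.5893 288.8125] [281 282  10  14 112]
   [309.7456 357.6421] [ 276  334   68   48 1372]
foot corners top z16
(232.0, 210.75) [0.6287 0.237  0.016 ]
(216.25, 228.25) [0.5799 0.2817 0.016 ]
(250.0, 264.5) [0.4759 0.1874 0.016 ]
(267.25, 248.25) [0.5205 0.1385 0.016 ]
tab top-centre (array([0.5646, 0.2323, 0.2429]), np.float64(0.0029212100178468378))
pin (array([0.5705, 0.2964, 0.1758]), np.float64(0.0015000620844417695))
hinge (array([ 0.4533, -0.3141,  0.0047]), np.float64(0.034755402504837454))
```

Run:
```python
from h import *
np.set_printoptions(precision=4,suppress=True)
t=cv2.imread('pics/top0.png')[:,:,::-1];s=cv2.imread('pics/side0.png')[:,:,::-1]
# rectify foot region onto z=.016, 0.5mm/px : px u=(x-.42)/.0005, v=(y-.08)/.0005
outs=[]
for n,im in(('top',t),('side',s)):
    W=np.array([[.42,.08],[.68,.08],[.68,.34],[.42,.34]])
    src=np.array([proj(n,[*w,.016]) for w in W],np.float32);dst=((W-[.42,.08])/.0005).astype(np.float32)
    r=cv2.warpPerspective(im,cv2.getPerspectiveTransform(src,dst),(520,520),flags=cv2.INTER_CUBIC)
    m=(r.max(2)<60).astype(np.uint8)*255;m=cv2.morphologyEx(m,cv2.MORPH_OPEN,np.ones((45,45)));m=cv2.morphologyEx(m,cv2.MORPH_CLOSE,np.ones((9,9)))
    c=max(cv2.findContours(m,0,2)[0],key=cv2.contourArea);q=cv2.minAreaRect(c)
    print(n,np.array(q[0])*.0005+[.42,.08],np.array(q[1])*.5,q[2])
    r=r.copy();cv2.drawContours(r,[np.int32(cv2.boxPoints(q))],0,(255,0,0),1);outs.append(cv2.resize(r,(400,400)))
cv2.imwrite('pics/rect.png',np.hstack(outs)[:,:,::-1])
P=lambda x,y:(190+x/4,195+y/4);S=lambda x,y:(265+x/2.667,270+y/2.667)
print('pins',plane('top',P(29,123),.178),plane('top',P(235,115),.178))
print('grip',tri((420.6,246.9),(346,229.6)))
print('hinge',tri((385+173/4,207+271/4),(300+290/4,195+137/4)))
# cap
m=mask(t,(310,190,330,212),lambda s:s.min(2)>150);print('capwhite px',cv2.moments(m,True)['m00'])
M=cv2.moments(m,True);p=(M['m10']/M['m00'],M['m01']/M['m00']);m=mask(s,(275,272,296,300),lambda s:s.min(2)>150);M=cv2.moments(m,True);q=(M['m10']/M['m00'],M['m01']/M['m00']);print('captop',p,q,tri(p,q))
print('short?',plane('top',(370,171),.014))
print(proj('top',[.57,.23,.18]),proj('side',[.57,.23,.18]))
```

```text
top [0.5392 0.2003] [83.1311 70.6754] 41.325496673583984
side [0.5512 0.2224] [153.9843  79.2257] 42.031761169433594
pins [0.571  0.2959 0.178 ] [0.5733 0.1678 0.178 ]
grip (array([ 0.5146, -0.2927,  0.0116]), np.float64(0.0017348305300113873))
hinge (array([ 0.4364, -0.3123,  0.0058]), np.float64(0.0011206591731773273))
capwhite px 16.0
captop (318.4375, 200.3125) (284.875, 280.9583333333333) (array([ 0.6489, -0.008 ,  0.0393]), np.float64(0.0015185691783468158))
short? [ 0.7348 -0.1569  0.014 ]
[223.5822 225.519 ] [299.655  305.9977]
```

View pics/rect.png

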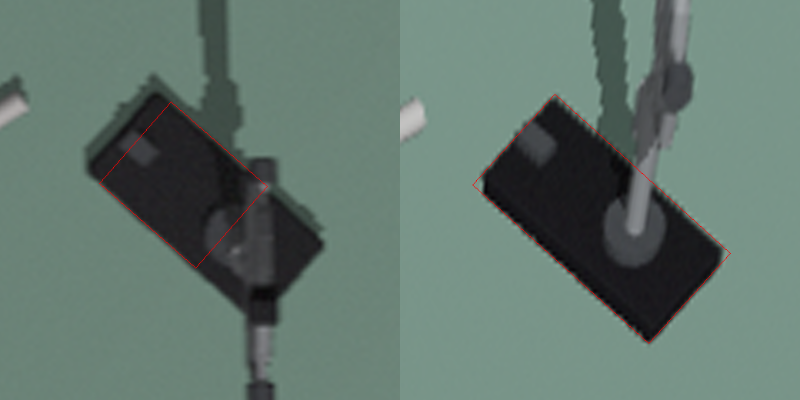

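The right panel shows the foot at heading 42° with its steel block toward the robot, and the post inside the box. The numbers hang together: the pins sit at about 0.178, the tab at 0.243, the cap top at 0.039 and the grip at 0.012. The lens is at about (0.570, 0.231) with swivel about -41°.

```bash
python3 -m creep '[120,0,0,-38,0,0,0, 120,0,0,-38,0,0,0, 120,-34,-18,0,0,0,0, 120,-34,-18,0,0,0,0, 120,-34,-18,0,0,0,0, 120,-34,-18,0,0,0,0, 120,-34,-18,0,0,0,0, 120,-34,-18,0,0,0,0, 120,-34,-18,0,0,0,0, 120,-34,-18,0,0,0,0, 120,-34,-18,0,0,0,0, 120,-34,-18,0,0,0,0]' 20
```

```text
time_s: 1.1
tool_pos: [0.5231, 0.294, 0.3142]
tcp_rot: [-0.0, 0.225, 0.974, -0.0]
force: [1.1, 0.6, 0.1]
opening: 0.0468
grip_force: 0.0
```

```bash
python3 -m creep '[120,0,0,0,0,0,-6.75, 120,0,0,0,0,0,-6.75, 120,0,0,0,0,0,-6.75, 120,0,0,0,0,0,-6.75, 120,-20,-31.5,0,0,0,0, 120,-20,-31.5,0,0,0,0, 120,0,0,0,0,0,0, 120,0,0,0,0,0,0]'
python3 - <<'E'
from h import *
for n in("side","top"): cv2.imwrite(f"pics/{n}1.png",viewer.grab_frame(n)[:,:,::-1])
t=cv2.imread('pics/top1.png');s=cv2.imread('pics/side1.png')
c=lambda i,x,y:cv2.resize(i[y:y+100,x:x+100],(400,400),interpolation=cv2.INTER_CUBIC)
cv2.imwrite('pics/crop2.png',np.hstack([c(t,175,175),c(s,255,235)]))
st=ctrl.read_state();print(st['tool_pos'],st['tcp_rot'],proj('side',st['tool_pos']))
E
```

```text
time_s: 1.77
tool_pos: [0.5642, 0.232, 0.3139]
tcp_rot: [-0.001, -0.007, 1.0, -0.0]
force: [0.6, 0.2, -0.5]
opening: 0.0464
grip_force: 0.0
[0.56328249 0.23365755 0.31418091] [-6.17945298e-04 -8.41289063e-03  9.99964413e-01  1.18761000e-04] [301.34587713 258.78946253]
```

View pics/crop2.png

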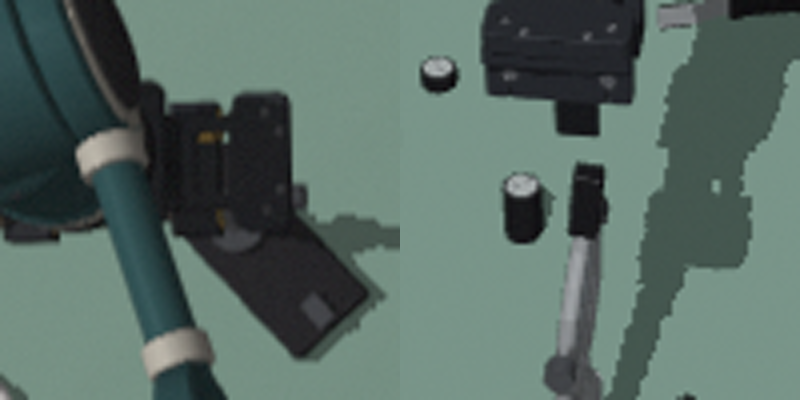

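The side crop shows the open fingers directly above the black tab (tab at about (302,285), fingertip at about (300,265)). The tab leans slightly to the front, so I'll lower and pinch.

```bash
python3 -m creep '[120,0,0,30,0,0,0, 120,0,0,25,0,0,0, 120,0,0,15,0,0,0, 120,0,0,10,0,0,0, 120,0,0,0,0,0,0, 255,0,0,0,0,0,0, 255,0,0,0,0,0,0, 255,0,0,0,0,0,0, 255,0,0,0,0,0,0, 255,0,0,0,0,0,0]' 40
python3 - <<'E'
from bench import ctrl
s=ctrl.read_state();print(s['tool_pos'],s['force'],s['moment'],s['opening'])
E
```

```text
time_s: 2.7
tool_pos: [0.5642, 0.2338, 0.2359]
tcp_rot: [0.001, -0.009, 1.0, 0.0]
force: [0.1, -0.6, -0.2]
opening: 0.0154
grip_force: 0.0
[0.56424514 0.2337956  0.2359459 ] [ 0.07570905 -0.5812506  -0.24643076] [-0.01616757 -0.00860885  0.02182554] 0.015363671089054341
```

```bash
python3 -m creep '[255,0,0,0,0,0,0,255,0,0,0,0,0,0,255,0,0,0,0,0,0]' 40
python3 - <<'E'
from bench import ctrl
s=ctrl.read_state();print(s['tool_pos'],s['force'],s['moment'],s['opening'])
E
```

```text
time_s: 2.95
tool_pos: [0.5643, 0.2333, 0.2359]
tcp_rot: [0.001, -0.009, 1.0, -0.0]
force: [-0.4, -2.4, 6.1]
opening: 0.0137
grip_force: 40.0
[0.56428732 0.23330271 0.23588088] [-0.39366943 -2.43749756  6.13310247] [-0.33897325  0.03456852 -0.08246705] 0.013664395657792438
```

```bash
python3 -m creep '[255,-3.5,-1,0,0,0,0, 255,-3.5,0,0,0,0,0, 255,0,0,0,0,0,0, 255,0,0,0,0,0,0]' 40
python3 - <<'E'
from bench import ctrl
s=ctrl.read_state();print(s['tool_pos'],s['force'],s['moment'],s['opening'])
E
```

```text
time_s: 3.28
tool_pos: [0.5694, 0.2332, 0.2359]
tcp_rot: [-0.001, -0.009, 1.0, 0.001]
force: [-5.7, -0.3, 9.3]
opening: 0.0136
grip_force: 40.0
[0.56940492 0.23324036 0.23591609] [-5.71035329 -0.27175708  9.25522898] [-0.04209535  1.2877902  -0.13605262] 0.013580643084080196
```

```bash
python3 -m creep '[255,0,0,0,0,0,-6.9, 255,0,0,0,0,0,-6.9, 255,0,0,0,0,0,-6.9, 255,0,0,0,0,0,-6.9, 255,0,0,0,0,0,-6.9, 255,0,0,0,0,0,-6.9, 255,0,0,0,0,0,0, 255,0,0,0,0,0,0]' 40
python3 - <<'E'
from bench import ctrl
import numpy as np
s=ctrl.read_state();print(s['tool_pos'],s['force'],s['moment'],s['opening']);q=s['tcp_rot'];print(np.degrees(2*np.arctan2(q[2],q[1]))-90)
E
```

```text
time_s: 3.95
tool_pos: [0.57, 0.2317, 0.236]
tcp_rot: [-0.001, -0.362, 0.932, -0.001]
force: [-4.0, -4.0, 8.5]
opening: 0.0135
grip_force: 40.0
[0.57001164 0.23165762 0.23597975] [-4.02424273 -4.04535743  8.52828804] [-0.79368108  1.00725839  0.11821319] 0.013487224990096934
132.43675042650577
```

```bash
python3 -m creep '[255,7.6,0,0.4,0,0,0, 255,7.6,0,1.2,0,0,0, 255,7.4,0,2,0,0,0, 255,7.1,0,2.7,0,0,0, 255,6.8,0,3.5,0,0,0, 255,1.5,0,0,0,0,0, 255,0,0,0,0,0,0,255,0,0,0,0,0,0]' 25
python3 - <<'E'
from h import *
s=ctrl.read_state();print(s['tool_pos'],s['force'],s['moment'],s['opening']);q=s['tcp_rot'];print(np.degrees(2*np.arctan2(q[2],q[1]))-90)
for n in("side","top"): cv2.imwrite(f"pics/{n}2.png",viewer.grab_frame(n)[:,:,::-1])
t=cv2.imread('pics/top2.png');s=cv2.imread('pics/side2.png')
c=lambda i,x,y:cv2.resize(i[y:y+100,x:x+100],(400,400),interpolation=cv2.INTER_CUBIC)
cv2.imwrite('pics/crop3.png',np.hstack([c(t,175,175),c(s,255,235)]))
E
```

```text
time_s: 4.62
tool_pos: [0.5421, 0.2062, 0.224]
tcp_rot: [-0.001, -0.361, 0.932, -0.0]
force: [3.8, -1.0, 0.5]
opening: 0.0134
grip_force: 25.0
[0.54210852 0.20623681 0.22397792] [ 3.81071148 -1.01911936  0.4839332 ] [ 0.12074405 -0.72296568  0.06399046] 0.013376484317358106
132.38438989803308
```

View pics/crop3.png

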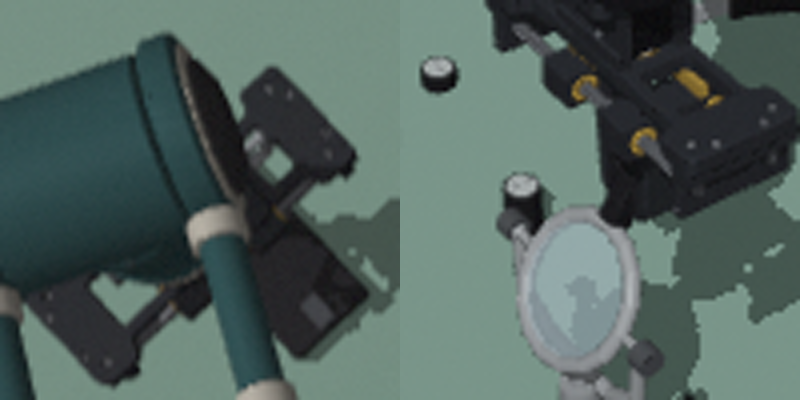

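```bash
python3 -m creep '[130,0,0,0,0,0,0, 130,0,0,0,0,0,0, 130,0,0,0,0,0,0, 130,0,0,0,0,0,0, 130,0,0,-20,0,0,0, 130,0,0,-40,0,0,0, 80,20,-20,-20,0,0,0, 0,29,-29,0,0,0,0, 0,29,-29,0,0,0,0,0,29,-29,0,0,0,0,0,29,-29,0,0,0,0,0,29,-29,0,0,0,0]' 25
python3 -m creep '[0,29,-29,0,0,0,6.7, 0,31,-26,0,0,0,6.7, 0,32,-23,0,0,0,6.7,0,34,-18,0,0,0,6.7, 0,0,0,0,0,0,0]'
python3 - <<'E'
from h import *
s=ctrl.read_state();print(s['tool_pos'],s['opening']);q=s['tcp_rot'];print(np.degrees(2*np.arctan2(q[2],q[1]))-90)
for n in("side","top"): cv2.imwrite(f"pics/{n}3.png",viewer.grab_frame(n)[:,:,::-1])
t=cv2.imread('pics/top3.png');s=cv2.imread('pics/side3.png')
c=lambda i,x,y:cv2.resize(i[y:y+100,x:x+100],(400,400),interpolation=cv2.INTER_CUBIC)
cv2.imwrite('pics/crop4.png',np.hstack([c(t,175,175),c(s,255,255)]))
E
```

```text
time_s: 5.72
tool_pos: [0.5312, -0.0275, 0.3049]
tcp_rot: [-0.0, -0.362, 0.932, 0.0]
force: [1.0, 0.4, -0.0]
opening: 0.081
grip_force: 0.0
time_s: 6.13
tool_pos: [0.4751, -0.1758, 0.3046]
tcp_rot: [-0.002, -0.131, 0.991, -0.001]
force: [-0.0, 0.4, -1.2]
opening: 0.0881
grip_force: 0.0
[ 0.47509411 -0.17579053  0.30456235] 0.08813305471215802
105.03704126361035
```

View pics/crop4.png

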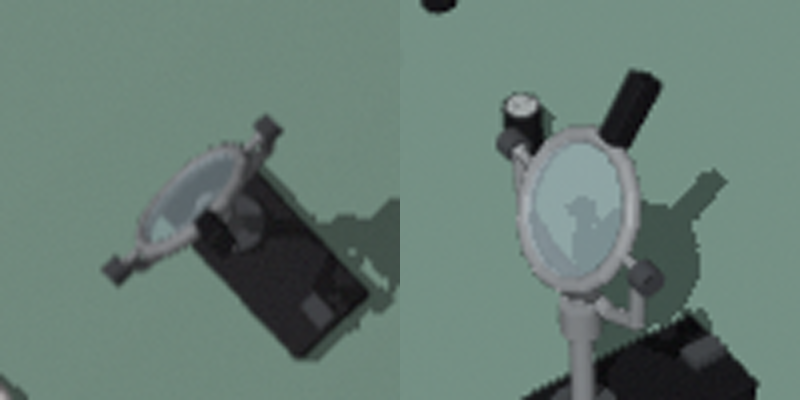

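The crop shows the lens turned to face along the foot, tilted down, with both pins and the tab clear in both views. I'll measure the setting.

Run:
```python
from h import *
np.set_printoptions(precision=4,suppress=True)
T=lambda x,y:(175+x/4-.4,175+y/4-.4);S=lambda x,y:(255+(x-400)/4-.4,255+y/4-.4)
a=tri(T(267,130),S(510,143));b=tri(T(118,270),S(648,278));print(a,b)
d=b[0]-a[0];h=np.degrees(np.arctan2(d[1],d[0]));print('fork heading',h,'len',np.linalg.norm(d),'mid',(a[0]+b[0])/2)
tab=tri(T(216,230),S(633,110));L=tri(T(192,203),S(578,210));print('tab',tab,'lens',L)
for c in(L[0],(a[0]+b[0])/2):
    v=tab[0]-c;print('tilt',np.degrees(np.arctan2(np.hypot(*v[:2]),v[2])),'dir',np.degrees(np.arctan2(v[1],v[0])),np.linalg.norm(v))
# foot long edges, in both views (rectified z=.016), contour line fits
for n,box in(('top',(215,215,275,270)),('side',(270,330,350,385))):
    im=cv2.imread(f'pics/{n}3.png')[:,:,::-1]
    W=np.array([[.42,.08],[.68,.08],[.68,.34],[.42,.34]]);src=np.array([proj(n,[*w,.016]) for w in W],np.float32);dst=((W-[.42,.08])/.0005).astype(np.float32)
    r=cv2.warpPerspective(im,cv2.getPerspectiveTransform(src,dst),(520,520),flags=cv2.INTER_CUBIC)
    m=(r.max(2)<60).astype(np.uint8)*255
    if n=='top': m[:, 240:]=0 if False else m[:,240:]
    ls=cv2.HoughLinesP(cv2.Canny(m,50,150),1,np.pi/720,50,minLineLength=100,maxLineGap=20)
    for x1,y1,x2,y2 in ls[:,0][:8]: print(n,np.degrees(np.arctan2(y2-y1,x2-x1)),np.array([x1,y1,x2,y2]),np.hypot(x2-x1,y2-y1)/2)
# tongs
t=cv2.imread('pics/top3.png')[:,:,::-1];s=cv2.imread('pics/side3.png')[:,:,::-1]
```

```text
(array([0.6156, 0.1855, 0.1806]), np.float64(0.001191602355640001)) (array([0.5283, 0.2786, 0.1787]), np.float64(0.003119478673162602))
fork heading 133.1592269221475 len 0.1276562882226417 mid [0.572  0.2321 0.1796]
tab (array([0.5462, 0.2081, 0.2323]), np.float64(0.004721474543763723)) lens (array([0.5707, 0.2326, 0.1791]), np.float64(0.0002584780131498455))
tilt 33.0616006944496 dir -134.99085061951433 0.06348729637443497
tilt 33.74027865992565 dir -137.12029899963326 0.0633261015428156
top 41.413017831125394 [204 118 382 275] 118.67286968806307
top 41.61144300927649 [116 224 277 367] 107.66847263707236
top 41.90594194108289 [118 226 274 366] 104.80458005259122
side 42.28726620477635 [108 251 318 442] 141.93396351825027
side 42.227157522404035 [137 276 321 443] 124.2427060233316
```

Run:
```python
from h import *
c=np.array([.571,.232,.18])
for n,box in(('top',(205,205,242,243)),('side',(283,284,318,332))):
    im=cv2.imread(f'pics/{n}3.png')[:,:,::-1].astype(int);x0,y0,x1,y1=box
    K,R,t=cam(n);o=-R.T@t;v=(c-o)/np.linalg.norm(c-o);sc=K[0,0]/np.linalg.norm(c-o)
    bp=im[y0:y1,x0:x1];hsv=cv2.cvtColor(bp.astype(np.uint8),cv2.COLOR_RGB2HSV)
    g=proj(n,c).astype(int);print(n,'centre px',im[g[1],g[0]],'rim/bg sample',im[y0+2,x0+2], 'r80 px',sc*.04,'r92',sc*.046)
    # grey rim: low saturation & bright
    m=((hsv[...,1]<28)&(hsv[...,2]>95)).astype(np.uint8)*255
    cs=cv2.findContours(m,cv2.RETR_CCOMP,cv2.CHAIN_APPROX_NONE)
    for i,k in enumerate(cs[0]):
        if len(k)>40: e=cv2.fitEllipse(k);print(' ',cs[1][0][i][3],len(k),np.round(e[0],1)+[x0,y0],np.round(e[1],1),round(e[2],1),'ratio',e[1][0]/e[1][1])
    for T in(26,28,30,32,34,36):
        h=np.radians(42.6);T_=np.radians(T);nn=np.array([-np.cos(h)*np.cos(T_),-np.sin(h)*np.cos(T_),-np.sin(T_)])
        print('  tilt',T,'ratio',round(abs(nn@v),3),end='')
        u=R@nn;print(' minor ang',round(np.degrees(np.arctan2((u-u@(R@v)*(R@v))[1],(u-u@(R@v)*(R@v))[0]))%180,1))
```

```text
top centre px [ 94 104 109] rim/bg sample [111 136 124] r80 px 15.851616809316418 r92 18.22935933071388
  -1 128 [221.4 225. ] [12.7 35.5] 43.9 ratio 0.3587250006146741
  tilt 26 ratio 0.246 minor ang 45.8
  tilt 28 ratio 0.28 minor ang 45.6
  tilt 30 ratio 0.313 minor ang 45.5
  tilt 32 ratio 0.346 minor ang 45.3
  tilt 34 ratio 0.379 minor ang 45.2
  tilt 36 ratio 0.411 minor ang 45.0
side centre px [123 142 145] rim/bg sample [21 21 25] r80 px 18.453365303106526 r92 21.221370098572503
  -1 115 [298.5 306.6] [31.4 41.1] 173.2 ratio 0.7636828485247128
  2 85 [298.5 306.9] [24.2 34.7] 5.7 ratio 0.6964909929339163
  tilt 26 ratio 0.655 minor ang 177.5
  tilt 28 ratio 0.67 minor ang 179.7
  tilt 30 ratio 0.684 minor ang 1.9
  tilt 32 ratio 0.697 minor ang 4.3
  tilt 34 ratio 0.71 minor ang 6.7
  tilt 36 ratio 0.721 minor ang 9.2
```

Run:
```python
from h import *
c=np.array([.571,.232,.18])
im=cv2.imread('pics/side3.png')[:,:,::-1]
m=mask(im,(304,268,325,295),lambda s:s.max(2)<60);M=cv2.moments(m,True);p=np.array([M['m10'],M['m01']])/M['m00']
pts=np.argwhere(m)[:,::-1].astype(np.float32);l=cv2.fitLine(pts,2,0,.01,.01).ravel();print('tab',p,M['m00'],'dir',np.degrees(np.arctan2(l[1],l[0])), 'rel lens',p-[298.5,306.9])
for T in(26,28,30,32,34,36):
  for H in(42.6,):
    h=np.radians(H);T_=np.radians(T);f=np.array([-np.cos(h),-np.sin(h),0]);z=f*np.sin(T_)+np.array([0,0,np.cos(T_)])
    a,b,e=proj('side',c),proj('side',c+.064*z),proj('side',c+.085*z);d=b-e
    print(T,b-a,np.degrees(np.arctan2(*(b-a)[::-1])),np.degrees(np.arctan2(d[1],d[0])))
```

```text
tab [312.12195122 281.92073171] 164.0 dir -62.56867 rel lens [ 13.62195122 -24.97926829]
26 [ 10.42966352 -25.15712535] -67.4820379636229 112.51796203637724
28 [ 11.20593726 -25.1502138 ] -65.98414425285765 114.01585574714275
30 [ 11.96656334 -25.11223216] -64.52111312780688 115.47888687219296
32 [ 12.7106295 -25.0433373] -63.090140117319635 116.90985988268098
34 [ 13.43725178 -24.94372607] -61.688534987358494 118.31146501264182
36 [ 14.14557542 -24.81363444] -60.313716261964096 119.68628373803608
```

Independent cues give a tilt of about 33°, so I'll regrip the tab and take about 3° off.

```bash
python3 -m creep '[120,0,0,0,0,0,-6.84, 120,0,0,0,0,0,-6.84, 120,0,0,0,0,0,-6.84, 120,0,0,0,0,0,-6.84, 120,-30.7,23.7,0,0,0,0, 120,-30.7,23.7,0,0,0,0, 120,-30.7,23.7,0,0,0,0, 120,-30.7,23.7,0,0,0,0, 120,-30.7,23.7,0,0,0,0, 120,-30.7,23.7,0,0,0,0, 120,-30.7,23.7,0,0,0,0, 120,-30.7,23.7,0,0,0,0]' 25
python3 -m creep '[120,-30.7,23.7,0,0,0,0, 120,-30.7,23.7,0,0,0,0, 120,0,0,0,0,0,0,120,0,0,0,0,0,0]'
python3 - <<'E'
from bench import ctrl
import numpy as np
s=ctrl.read_state();p=s['tool_pos'];q=s['tcp_rot'];print(p,q);h=np.radians(222.4)
d=np.array([.5425,.2065])-p[:2];print('dx',d@[np.cos(h),np.sin(h)]*1e3,'dy',d@[np.cos(h-np.pi/2),np.sin(h-np.pi/2)]*1e3,'dz',(p[2]-.225)*1e3,np.degrees(2*np.arctan2(q[2],q[1]))-90)
E
```

```text
time_s: 7.23
tool_pos: [0.5558, 0.17, 0.2899]
tcp_rot: [-0.013, -0.344, 0.939, -0.017]
force: [0.5, 0.5, 0.5]
opening: 0.0468
grip_force: 0.0
time_s: 7.57
tool_pos: [0.5719, 0.2452, 0.2855]
tcp_rot: [-0.014, -0.345, 0.938, -0.017]
force: [-0.1, -0.4, 1.1]
opening: 0.0473
grip_force: 0.0
[0.57193226 0.24517398 0.28554788] [-0.01411344 -0.34483638  0.93839534 -0.01740294]
dx 47.81236939329153 dy -8.71276316137239 dz 60.54787705101031 130.3541881512172
```

```bash
cat >> h.py <<'E'
from scipy.spatial.transform import Rotation as Ro
def togo(x,y,z,hd,s=None):
    """tool-frame shift (mm) and turn (deg) to TCP target; hd = tool y heading, deg, tool down. Shift is in the axes after the turn."""
    s=s or ctrl.read_state();q=s['tcp_rot'];R0=Ro.from_quat([q[1],q[2],q[3],q[0]])
    h=np.radians(hd);Y=np.array([np.cos(h),np.sin(h),0]);Z=np.array([0,0,-1.]);X=np.cross(Y,Z);R1=Ro.from_matrix(np.c_[X,Y,Z])
    np.set_printoptions(precision=2,suppress=True)
    print('at',s['tool_pos']*1e3,'turn',(R0.inv()*R1).as_rotvec()*180/np.pi,'then shift',R1.inv().apply(np.array([x,y,z])-s['tool_pos'])*1e3,'F',s['force'],'open',s['opening']*1e3,'t',s['time_s'])
E
python3 -c "
from h import *
togo(.5425,.2065,.225,132.4)"
```

```text
at [571.93 245.17 285.55] turn [-1.27 -2.23 -2.05] then shift [47.81 -8.71 60.55] F [-0.13 -0.37  1.08] open 47.26470677772263 t 7.5667
```

```bash
python3 -m creep '[120,0,0,-5,-1.3,-2.2,-2, 120,24,-4.5,0,0,0,0, 120,24,-4.2,5,0,0,0, 120,0,0,25,0,0,0, 120,0,0,25,0,0,0, 120,0,0,10,0,0,0, 120,0,0,0,0,0,0]' 25; python3 -c "
from h import *
togo(.5425,.2065,.225,132.4)"
```

```text
time_s: 8.15
tool_pos: [0.5406, 0.2018, 0.2234]
tcp_rot: [-0.003, -0.358, 0.934, -0.0]
force: [0.4, 0.2, -1.0]
opening: 0.0467
grip_force: 0.0
at [540.63 201.85 223.4 ] turn [ 0.1  -0.27 -0.43] then shift [-4.52  2.17 -1.6 ] F [ 0.39  0.22 -1.01] open 46.715620749544954 t 8.15
```

```bash
python3 -m creep '[120,-4.5,2.2,-1.6,0,-0.3,-0.4, 120,0,0,0,0,0,0, 255,0,0,0,0,0,0, 255,0,0,0,0,0,0, 255,0,0,0,0,0,0, 255,0,0,0,0,0,0, 255,0,0,0,0,0,0, 255,0,0,0,0,0,0, 255,0,0,0,0,0,0]' 30; python3 -c "
from h import *
togo(.5425,.2065,.225,132.4)"
```

```text
time_s: 8.9
tool_pos: [0.5448, 0.208, 0.2285]
tcp_rot: [0.003, -0.362, 0.932, 0.001]
force: [-1.9, 1.5, 2.3]
opening: 0.0136
grip_force: 30.0
at [544.83 208.04 228.47] turn [-0.01  0.38 -0.01] then shift [2.76 0.44 3.47] F [-1.92  1.46  2.33] open 13.591501547126429 t 8.9
```

```bash
python3 -m creep '[255,-2,0,-0.9,0,0,0, 255,-1.5,0,-0.8,0,0,0, 255,0,0,0,0,0,0,255,0,0,0,0,0,0]'; python3 -c "
from h import *
togo(.5448,.2080,.2285,132.4)"
```

```text
time_s: 9.23
tool_pos: [0.5457, 0.2089, 0.2292]
tcp_rot: [0.0, -0.362, 0.932, 0.0]
force: [-4.9, -3.0, 3.0]
opening: 0.0139
grip_force: 30.0
at [545.73 208.87 229.19] turn [ 0.02  0.04 -0.01] then shift [ 1.27 -0.01  0.69] F [-4.93 -2.96  2.96] open 13.875985656711816 t 9.2333
```

```bash
python3 -m creep '[255,-2,0,-1,0,0,0, 255,0,0,0,0,0,0,255,0,0,0,0,0,0]'; python3 -c "
from h import *
togo(.5448,.2080,.2285,132.4)"
```

```text
time_s: 9.48
tool_pos: [0.5469, 0.21, 0.23]
tcp_rot: [-0.0, -0.362, 0.932, 0.0]
force: [-5.2, -2.9, 2.9]
opening: 0.0135
grip_force: 30.0
at [546.92 209.97 229.98] turn [ 0.03 -0.01 -0.01] then shift [ 2.89 -0.03  1.48] F [-5.23 -2.94  2.86] open 13.485517001853134 t 9.4833
```

```bash
python3 -m creep '[130,0,0,0,0,0,0, 130,0,0,0,0,0,0, 130,0,0,0,0,0,0, 130,0,0,0,0,0,0, 130,0,0,-20,0,0,0, 130,0,0,-35,0,0,0, 80,20,-20,-20,0,0,0, 0,29,-28,0,0,0,0, 0,29,-28,0,0,0,0,0,29,-28,0,0,0,0,0,29,-28,0,0,0,0,0,29,-28,0,0,0,0]' 25
python3 -m creep '[0,29,-28,0,0,0,0, 0,29,-28,0,0,0,0, 0,29,-28,0,0,0,0, 0,0,0,0,0,0,5.5, 0,0,0,0,0,0,5.5, 0,0,0,0,0,0,5.5, 0,0,0,0,0,0,5.5, 0,0,0,0,0,0,5.5,0,0,0,0,0,0,0]'
python3 - <<'E'
from h import *
for n in("side","top"): cv2.imwrite(f"pics/{n}4.png",viewer.grab_frame(n)[:,:,::-1])
im=cv2.imread('pics/side4.png')[:,:,::-1]
m=mask(im,(300,268,325,295),lambda s:s.max(2)<60);M=cv2.moments(m,True);p=np.array([M['m10'],M['m01']])/M['m00']
pts=np.argwhere(m)[:,::-1].astype(np.float32);l=cv2.fitLine(pts,2,0,.01,.01).ravel();print('tab',p,M['m00'],'dir',np.degrees(np.arctan2(l[1],l[0])))
for n,box in(('top',(205,205,242,243)),('side',(283,284,318,332))):
    x0,y0,x1,y1=box;hsv=cv2.cvtColor(cv2.imread(f'pics/{n}4.png')[y0:y1,x0:x1],cv2.COLOR_BGR2HSV)
    cs=cv2.findContours(((hsv[...,1]<28)&(hsv[...,2]>95)).astype(np.uint8),cv2.RETR_CCOMP,cv2.CHAIN_APPROX_NONE)
    for k in cs[0]:
        if len(k)>40: e=cv2.fitEllipse(k);print(n,np.round(e[0],1)+[x0,y0],np.round(e[1],1),round(e[2],1),e[1][0]/e[1][1])
togo(.5146,-.2927,.08,104)
t=cv2.imread('pics/top4.png');s=cv2.imread('pics/side4.png')
c=lambda i,x,y:cv2.resize(i[y:y+75,x:x+100],(400,300),interpolation=cv2.INTER_CUBIC)
cv2.imwrite('pics/crop5.png',np.vstack([np.hstack([c(t,175,190),c(s,255,260)]),np.hstack([c(t,385,207),c(s,300,195)])]))
E
```

```text
time_s: 10.48
tool_pos: [0.5345, -0.0199, 0.3055]
tcp_rot: [0.004, -0.362, 0.932, 0.0]
force: [1.0, 0.3, 0.8]
opening: 0.0812
grip_force: 0.0
time_s: 11.23
tool_pos: [0.5312, -0.1246, 0.3044]
tcp_rot: [-0.0, -0.117, 0.993, -0.007]
force: [-0.2, -0.6, -0.1]
opening: 0.0883
grip_force: 0.0
tab [311.12269939 281.79754601] 163.0 dir -62.686024
top [221.1 225.2] [11.3 36.1] 43.3 0.3128006248998931
side [298.7 307.7] [30.4 44.6] 170.4 0.6809467756334476
side [298.6 306.9] [23.4 34.5] 2.3 0.6771766912177833
at [ 531.09 -124.57  304.39] turn [-0.82 -0.15 -0.31] then shift [  56.67 -159.15  224.39] F [-0.28  0.65 -0.29] open 88.07718026342259 t 11.3333
```

View pics/crop5.png

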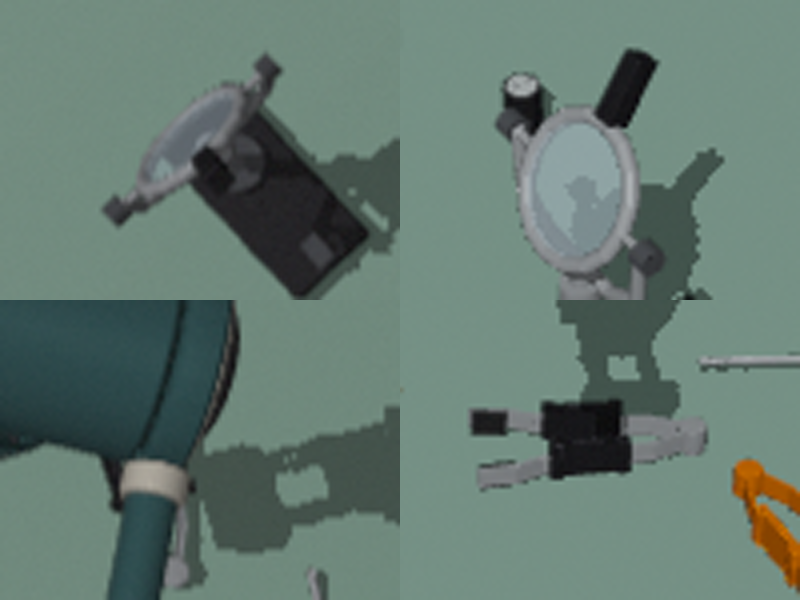

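The magnifier now reads about 30° on both ellipses, and its heading is right. The tongs are unmoved. Next I go over the tongs' grip.

```bash
python3 -m creep '[0,0,0,0,-0.8,-0.2,-0.3, 0,11,-32,20,0,0,0, 0,11,-32,20,0,0,0, 0,11,-32,20,0,0,0, 0,12,-32,20,0,0,0, 0,12,-31,20,0,0,0, 0,0,0,40,0,0,0, 0,0,0,40,0,0,0, 0,0,0,30,0,0,0, 0,0,0,0,0,0,0]' 12
python3 - <<'E'
from h import *
togo(.5146,-.2927,.006,104.1)
im=viewer.grab_frame('side');cv2.imwrite('pics/side5.png',im[:,:,::-1]);cv2.imwrite('pics/crop6.png',cv2.resize(im[160:270,290:430],(700,550),interpolation=cv2.INTER_CUBIC)[:,:,::-1])
E
```

```text
time_s: 12.17
tool_pos: [0.5084, -0.2898, 0.0866]
tcp_rot: [-0.005, -0.121, 0.993, 0.004]
force: [-0.7, 0.6, -0.0]
opening: 0.0884
grip_force: 0.0
at [ 508.43 -289.84   86.63] turn [ 0.58 -0.5  -0.23] then shift [-5.28 -4.27 80.63] F [-0.72  0.58 -0.03] open 88.38886578243503 t 12.1667
```

View pics/crop6.png

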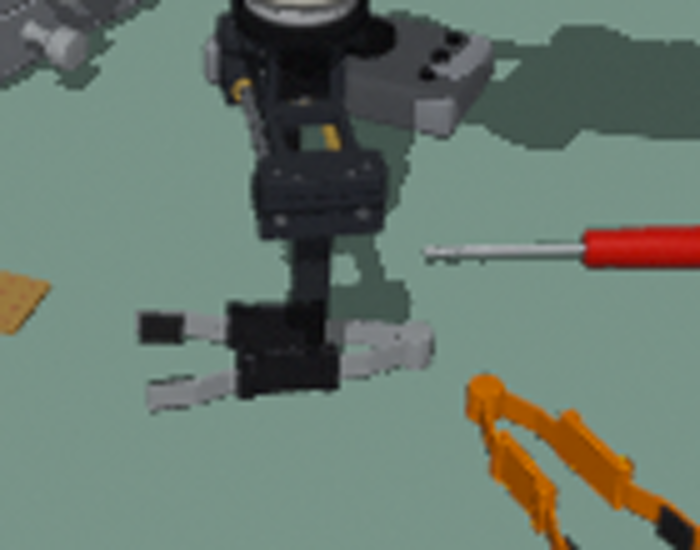

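Gripper hangs above the sleeves with the orange tongs well clear. Small correction, lower and squeeze to about 45 mm.

```bash
python3 -m creep '[0,-5.3,-4.2,0,0.6,-0.5,-0.2, 0,0,0,30,0,0,0, 0,0,0,30,0,0,0, 0,0,0,15,0,0,0, 0,0,0,5,0,0,0, 0,0,0,0,0,0,0]' 15; python3 -c "
from h import *
togo(.5146,-.2927,.006,104.1)"
```

```text
time_s: 12.72
tool_pos: [0.5222, -0.2965, 0.0157]
tcp_rot: [0.006, -0.123, 0.992, -0.005]
force: [-0.3, -0.4, 0.5]
opening: 0.0882
grip_force: 0.0
at [ 522.24 -296.5    15.66] turn [-0.7   0.62 -0.01] then shift [6.49 5.55 9.66] F [-0.32 -0.36  0.53] open 88.18220943742236 t 12.7167
```

```bash
python3 -m creep '[0,0,0,0,0,0,0,0,0,0,0,0,0,0]' 15; python3 -c "
from h import *
togo(.5146,-.2927,.006,104.1)"
```

```text
time_s: 12.88
tool_pos: [0.5231, -0.2972, 0.0172]
tcp_rot: [0.007, -0.122, 0.992, -0.006]
force: [0.4, 0.5, 0.1]
opening: 0.0879
grip_force: 0.0
at [ 523.06 -297.22   17.18] turn [-0.82  0.73 -0.04] then shift [ 7.1   6.44 11.18] F [0.44 0.5  0.13] open 87.9370066416822 t 12.8833
```

```bash
python3 -m creep '[0,7,6.4,6,-0.8,0.7,0, 0,0,0,5,0,0,0, 0,0,0,0,0,0,0, 0,0,0,0,0,0,0, 0,0,0,0,0,0,0]' 15; python3 -c "
from h import *
togo(.5146,-.2927,.006,104.1)"
```

```text
time_s: 13.3
tool_pos: [0.5124, -0.2915, 0.0031]
tcp_rot: [-0.002, -0.122, 0.993, 0.002]
force: [-0.4, -0.5, -0.1]
opening: 0.088
grip_force: 0.0
at [ 512.4  -291.5     3.09] turn [ 0.19 -0.17 -0.07] then shift [-1.84 -1.7  -2.91] F [-0.39 -0.53 -0.08] open 88.0051152776396 t 13.3
```

```bash
python3 -m creep '[60,-1.5,-1,-2,0,0,0, 127,0,0,0,0,0,0, 127,0,0,0,0,0,0, 127,0,0,0,0,0,0, 127,0,0,0,0,0,0, 127,0,0,0,0,0,0, 127,0,0,0,0,0,0]' 15; python3 -c "
from h import *
togo(.5146,-.2927,.006,104.1);print(ctrl.read_state()['grip_force'])"
```

```text
time_s: 13.88
tool_pos: [0.5142, -0.292, 0.0052]
tcp_rot: [-0.002, -0.122, 0.993, 0.002]
force: [-0.7, -0.0, -0.7]
opening: 0.0452
grip_force: 8.5
at [ 514.22 -292.02    5.17] turn [ 0.2  -0.17 -0.06] then shift [-0.2  -0.76 -0.83] F [-0.67 -0.02 -0.74] open 45.234463695599004 t 13.8833
8.493005212731077
```

Tongs are held at 45.2 mm and 8.5 N. I'll lift and carry them to above the capacitor.

```bash
python3 -m creep '[127,0,0,-15,0,0,0, 127,0,0,-30,0,0,0, 127,0,0,-35,0,0,0, 127,-7,14,-10,0,0,0, 127,-14,27,0,0,0,0, 127,-14,27,0,0,0,0, 127,-14,27,0,0,0,0, 127,-14,27,0,0,0,0, 127,-14,27,0,0,0,0, 127,-14,27,0,0,0,0, 127,-14,27,0,0,0,0, 127,-14,27,0,0,0,0]' 15; python3 -m creep '[127,-7,14,0,0,0,0,127,0,0,0,0,0,0,127,0,0,0,0,0,0,127,0,0,0,0,0,0]'
python3 - <<'E'
from h import *
togo(.581,-.025,.0155,104.1)
for n in("side","top"): cv2.imwrite(f"pics/{n}6.png",viewer.grab_frame(n)[:,:,::-1])
t=cv2.imread('pics/top6.png');s=cv2.imread('pics/side6.png')
c=lambda i,x,y:cv2.resize(i[y:y+100,x:x+100],(400,400),interpolation=cv2.INTER_CUBIC)
cv2.imwrite('pics/crop7.png',np.hstack([c(t,275,165),c(s,250,215)]))
E
```

```text
time_s: 14.88
tool_pos: [0.574, -0.0388, 0.0954]
tcp_rot: [-0.002, -0.122, 0.993, 0.001]
force: [0.9, 0.7, -0.6]
opening: 0.0443
grip_force: 8.5
time_s: 15.22
tool_pos: [0.5772, -0.0256, 0.0953]
tcp_rot: [-0.002, -0.122, 0.992, 0.001]
force: [0.1, -0.6, -1.4]
opening: 0.0447
grip_force: 8.5
at [577.19 -25.6   95.3 ] turn [ 0.17 -0.22 -0.05] then shift [-3.85 -0.34 79.8 ] F [ 0.1  -0.64 -1.38] open 44.70013428374847 t 15.2167
```

View pics/crop7.png

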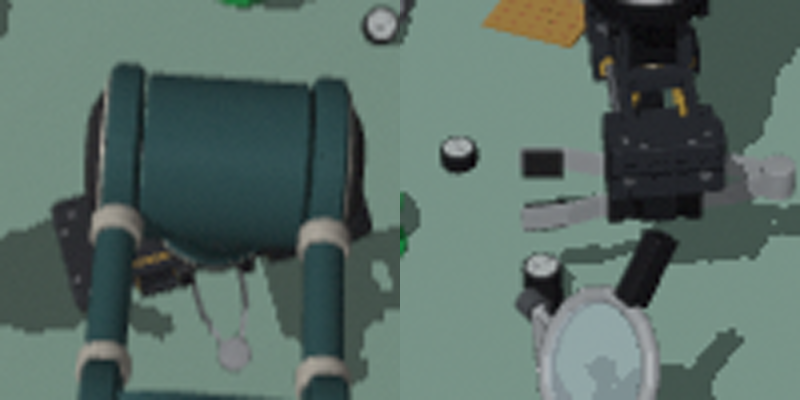

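```bash
python3 -c "
from h import *
print(proj('side',[.645,-.0086,.100]),proj('side',[.649,-.008,.039]),plane('side',(286.4,262),.1))"; python3 -m creep '[127,-4,0,20,0.2,-0.2,0,127,0,0,10,0,0,0,127,0,0,0,0,0,0,127,0,0,0,0,0,0]'; python3 -c "
from h import *
togo(.581,-.025,.0155,104.1)"
```

```text
[285.32947527 262.82823155] [284.57174033 280.98870207] [ 0.64285171 -0.01225337  0.1       ]
time_s: 15.65
tool_pos: [0.58, -0.0247, 0.0645]
tcp_rot: [-0.001, -0.122, 0.993, 0.0]
force: [-0.1, -0.2, -0.2]
opening: 0.0443
grip_force: 8.5
at [579.98 -24.7   64.46] turn [ 0.05 -0.14 -0.12] then shift [-0.91 -0.54 48.96] F [-0.05 -0.22 -0.21] open 44.32927323143465 t 15.65
```

```bash
python3 -m creep '[124,-2,0,0,0,0,0, 124,0,0,8,0,0,0, 124,0,0,12,0,0,0, 124,0,0,12,0,0,0, 124,0,0,10,0,0,0, 124,0,0,7,0,0,0, 124,0,0,0,0,0,0, 124,0,0,0,0,0,0]' 15
python3 - <<'E'
from h import *
togo(.583,-.025,.0155,104.1);print(ctrl.read_state()['grip_force'])
s=viewer.grab_frame('side');cv2.imwrite('pics/side7.png',s[:,:,::-1])
cv2.imwrite('pics/crop8.png',cv2.resize(s[255:325,250:350],(700,490),interpolation=cv2.INTER_CUBIC)[:,:,::-1])
E
```

```text
time_s: 16.32
tool_pos: [0.5825, -0.0234, 0.0154]
tcp_rot: [-0.001, -0.122, 0.992, 0.0]
force: [-0.2, -0.2, -1.0]
opening: 0.0454
grip_force: 8.1
at [582.48 -23.43  15.45] turn [ 0.03 -0.09 -0.05] then shift [-0.12 -1.65 -0.05] F [-0.15 -0.17 -0.97] open 45.40866131088321 t 16.3167
8.105749768510577
```

View pics/crop8.png

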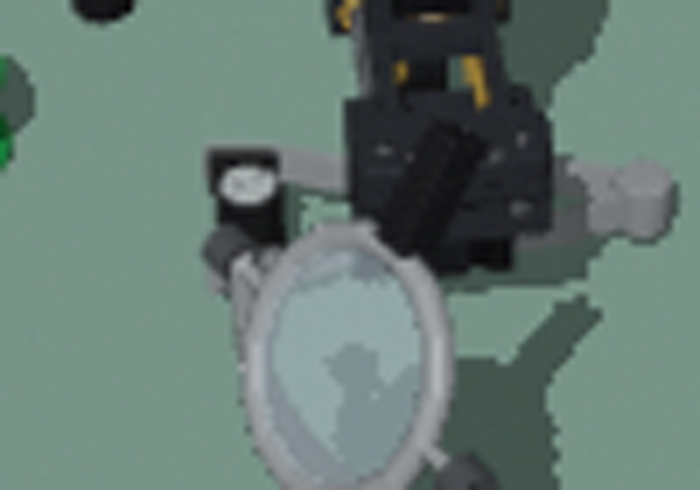

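The capacitor stands upright between the pads, its centre in line with the far pad (crop x about 246). I'll close the tongs on it.

```bash
python3 -m creep '[124,0,-1.2,0,0,0,0, 180,0,0,0,0,0,0, 180,0,0,0,0,0,0, 180,0,0,0,0,0,0, 255,0,0,0,0,0,0, 255,0,0,0,0,0,0, 255,0,0,0,0,0,0, 255,0,0,0,0,0,0,255,0,0,0,0,0,0]' 30; python3 -c "
from h import *
togo(.583,-.025,.0155,104.1);print(ctrl.read_state()['grip_force'])"
```

```text
time_s: 17.12
tool_pos: [0.584, -0.0248, 0.0169]
tcp_rot: [0.001, -0.122, 0.993, -0.0]
force: [0.6, -0.1, 0.9]
opening: 0.0323
grip_force: 29.7
at [584.04 -24.78  16.89] turn [-0.02  0.07 -0.06] then shift [1.06 0.04 1.39] F [ 0.65 -0.05  0.91] open 32.2683701517082 t 17.1167
29.724379393737763
```

```bash
python3 -m creep '[255,0,0,-8,0,0,0, 255,0,0,-20,0,0,0, 255,0,0,-30,0,0,0, 255,0,0,-30,0,0,0, 255,0,0,-18,0,0,0, 255,0,0,-6,0,0,0, 255,0,0,0,0,0,0,255,0,0,0,0,0,0]' 30
python3 - <<'E'
from h import *
f=np.radians(42.2);L=np.array([.571,.232]);g=L-(.0866+.070)*np.array([np.cos(f),np.sin(f)]);print(g)
togo(g[0],g[1],.127,104.1);print(ctrl.read_state()['grip_force'])
E
```

```text
time_s: 17.78
tool_pos: [0.5829, -0.0246, 0.128]
tcp_rot: [-0.0, -0.122, 0.992, 0.0]
force: [0.8, -0.5, -1.2]
opening: 0.0321
grip_force: 29.7
[0.45499    0.12680856]
at [582.9  -24.63 127.96] turn [ 0.01 -0.03 -0.05] then shift [ 87.16 178.04   0.96] F [ 0.78 -0.52 -1.22] open 32.07751663792116 t 17.7833
29.677513272617944
```

```bash
python3 -m creep '[255,5,11,0,0,0,0, 255,11,22.5,0,0,0,0, 255,11,22.5,0,0,0,0, 255,11,22.5,0,0,0,0, 255,11,22.5,0,0,0,0, 255,11,22.5,0,0,0,0, 255,11,22.5,0,0,0,0, 255,11,22,0,0,0,0, 255,5,10,1,0,0,0, 255,0,0,0,0,0,0, 255,0,0,0,0,0,0]' 30; python3 -m creep '[255,0,0,0,0,0,-3, 255,0,0,0,0,0,-5, 255,0,0,0,0,0,-6, 255,0,0,0,0,0,-6, 255,0,0,0,0,0,-5, 255,0,0,0,0,0,-3, 255,0,0,0,0,0,0, 255,0,0,0,0,0,0, 255,0,0,0,0,0,0,255,0,0,0,0,0,0]'
python3 - <<'E'
from h import *
togo(.455,.1268,.127,132.2)
for n in("side","top"): cv2.imwrite(f"pics/{n}8.png",viewer.grab_frame(n)[:,:,::-1])
t=cv2.imread('pics/top8.png');s=cv2.imread('pics/side8.png')
c=lambda i,x,y:cv2.resize(i[y:y+100,x:x+100],(400,400),interpolation=cv2.INTER_CUBIC)
cv2.imwrite('pics/crop9.png',np.hstack([c(t,195,195),c(s,265,245)]))
print(proj('side',[.507,.174,.15]),proj('top',[.507,.174,.15]),'expected cap top px')
E
```

```text
time_s: 18.7
tool_pos: [0.455, 0.127, 0.1264]
tcp_rot: [-0.001, -0.123, 0.992, -0.0]
force: [0.5, 1.0, -0.2]
opening: 0.0325
grip_force: 29.7
time_s: 19.53
tool_pos: [0.4563, 0.1265, 0.1274]
tcp_rot: [0.0, -0.358, 0.934, -0.0]
force: [-0.6, -0.4, -1.2]
opening: 0.0321
grip_force: 29.7
at [456.26 126.52 127.42] turn [-0.02  0.01 -0.25] then shift [0.74 1.05 0.42] F [-0.6  -0.43 -1.22] open 32.08635457331445 t 19.5333
[331.39 301.27] [248.05 251.01] expected cap top px
```

View pics/crop9.png

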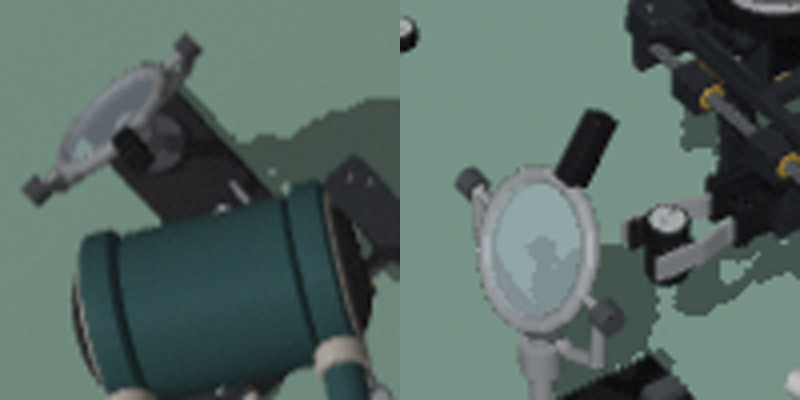

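The capacitor is upright in the tongs, its top at side-view (332,300) against an expected (331,301). It's clear of everything, and the magnifier is unchanged. I'll let it settle and hand in.

```bash
python3 -m creep '[255,0,0,0,0,0,0,255,0,0,0,0,0,0,255,0,0,0,0,0,0,255,0,0,0,0,0,0]' 30; python3 -c "
from h import *
togo(.455,.1268,.127,132.2);print(ctrl.close_job())"
```

```text
time_s: 19.97
tool_pos: [0.456, 0.1269, 0.1275]
tcp_rot: [0.0, -0.359, 0.933, -0.0]
force: [0.1, -0.7, -0.4]
opening: 0.0323
grip_force: 29.7
at [455.98 126.93 127.55] turn [-0.02  0.02 -0.16] then shift [0.81 0.56 0.55] F [ 0.12 -0.66 -0.42] open 32.28787124117935 t 19.9667
the job is handed in; nothing more can be done
None
```

I handed the job in at about 20 s: the magnifier faces along its foot (within about 1°) and looks about 30° down, and the tongs hold the tall capacitor still and upright, within a few mm of 100 mm in front of the lens on its line of sight (checked in the side view only, as the arm hid it from above).

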